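# Build the keyed shipping stack for a ball bearing

## Robot

A 7-joint arm with a two-finger parallel gripper is mounted at the origin on a cart in front of the work surface, level with it; the furniture and walls round the work are solid. World frame = base frame: x ahead of the robot, y to its left, z up, the work surface at z = 0. Lengths are in m, angles in rad, forces in N, time in s.
With the tool pointing down it reaches from about 0.4 to 0.85 m from the base axis. Payload 10.4 kg.
Tool frame: the origin (TCP) lies midway between the tips of the shut fingers; the grasp point (between the pads) lies 19 mm behind it (manip.tcp_to_grasp is the distance from the TCP to the grasp point, in m); z points along the fingers, y is the line along which they close (so a half turn about z gives the same grasp; the last joint's range is limited). The gripper opens to 85 mm and grips with 20 to 120 N. Pads are 22 mm wide; open, the fingers measure 114 mm over their backs; the gripper's body (76 mm by 85 mm) begins 54 mm behind the grasp point. The pads swing forward as they close: fully open they stand 13 mm farther back than shut.
Start: joints at [-1.151, 0.332, -0.065, 1.46, 0.022, 1.35, -0.088], TCP at [0.268, 0.565, 0.231] pointing down, gripper open.
Joint ranges: [-2.6, 2.6], [-0.5, 2.12], [-1.47, 1.34], [0.16, 2.42], [-1.27, 4.41], [0.06, 2.06], [-2.6, 2.6]. Speed limits (rad/s): [2.22, 2.22, 2.79, 2.79, 3.14, 3.14, 3.14].

## Interface

Orientations are given as a unit quaternion [x, y, z, w].
In Python, from workcell import manip gives the robot as it stands.
- The arm moves only by the shell command python3 -m jog 'ROWS' [FORCE]. ROWS is a JSON object of lists of equal length, an entry for each row: "offset": the shift along the world's x, y, z in m, a list of three; "yaw": the turn about the world's z in degrees; "jaw": the closure, from 0 (fully open) to 1 (shut). A call has 1 to 20 rows; each row shifts and turns the commanded pose from where the row before left it; what a row does not reach is not made up. A row lasts 1/12 s, in which the tool goes at most 41.7 mm and 7.16 degrees, less where a joint would pass 70% of its speed; a pose out of reach is approached as far as the arm can. A call is refused whole if a number of a shift passes 0.0417 or a number of a turn 7.16, either way. A call with a gripper value outside its range is refused whole. The fingers move at their own pace and stop on an object; FORCE is the grip in N (left out, the last holds). Time passes only in rows, so rows that do not move let the fingers close. It gives the time, the measured TCP pose, the force, the opening and the grip force at its end, in the units of the state.
- manip.get_obs(): the state, without advancing time (a new reading comes with each control period).
- manip.camera(name): name is "side" or "top"; returns a dict with "frame" (480x640x3 uint8, red, green, blue), "camera_matrix" (3x3 intrinsics, pixels), "distortion" ([k1, k2, p1, p2, k3] as OpenCV has them; the pictures are not rectified), "eye" and "attitude" of the camera in the world. Camera axes: x right, y up, looking along -z (the intrinsics and any distortion apply to the point x, -y, -z); pixel columns grow to the right and rows downward; lengths in m; the calibration is good to about 2 mm. A picture is of the moment at which its call begins. There is no depth.
- manip.hand_in(): hands the job in; it is judged then, once.
Trained networks look in a picture, given as the dict that the camera call returned (one of the last four; its "shot" number tells which), for a name from the list of things; names that differ only in an ending like _2 or _b are one class to them, and where a whole thing is asked for, a point or a joint stands for the part that bears it (a point fixed in the world has none). Each returns a list of dicts, best first, with "score" (0 to 1); they miss things now and then, are a little off and sometimes report something else, mostly with a low value. They report only what shows in the picture. A call takes as long as a camera call. They do not tell look-alikes from the thing itself.
- manip.masks_of(picture, name): "region" (480x640 bool, what is visible of it).
- manip.tip_of(picture, name): "at" ([x, y, z] in m, in world coordinates, good to about 4 mm: a listed point, or the origin of a listed thing).
The state is a dict: "clock": time; "joint_pos": joint angles; "joint_velocities": joint speeds; "tau": joint torques, N m; "position": TCP position; "ee_rot": TCP orientation; "ft_force": force on the tool from outside, world axes, zero at the start; "torque": the same for the moment, N m; "grip_width": opening from 0.0 (shut) to 1.0 (fully open); "grasp_force": force on a finger pad.
Only numpy, scipy, OpenCV 4.12 (cv2) and the standard library are available. Lean on these libraries where they do the work, as an engineer would, in place of code of your own. Each camera call takes 0.05 s, during which the arm holds its last target. There are 200 camera calls.

## Task

Build the shipping stack for the ball bearing on the dark metal base plate: first the longest light grey spacer, then the middle one on it, then the shortest on top, each turned so that its end tab lies over the tab of the piece below and its lugs drop into the notches, so that it sits down flat. Then lay the bearing flat in the round recess of the top spacer and let go. Leave the mug, the barcode scanner and the tape roll where they are.

Things in the scene. Friction and masses are not known exactly. Their poses are not given: they have to be found in the camera images.
- stack_base: Dark metal base plate, fixed, 122x74x14 mm (x,y,z), 9 mm index tab on its +x end. Origin: centre of the underside, tab not counted; z up, +x to the tab. Two notches in its top, 6 deep: 20x36 (x,y) at x=+34, 20x22 at x=-34, 3 mm wider all round than the lugs of the long spacer, whose origin, seated, is 9 mm above this one.
- spacer_long: Longest light grey plastic spacer, 0.16 kg: block 104x62 mm (x,y), 20 high, on two 5 mm lugs (25 in all), 9 mm tab on its +x end. Origin: block centre, at lug undersides; z up. Take across the 62 mm, 5 to 25 mm up. Lugs (x,y): 14x30 at x=+34, 14x16 at x=-34. Top notches 6 deep: 20x36 at x=+26, 20x22 at x=-26.
- spacer_middle: Middle light grey plastic spacer, 0.13 kg: block 86x59 mm (x,y), 20 high, on two 5 mm lugs (25 in all), 9 mm tab on its +x end. Origin: block centre, at lug undersides; z up. Take across the 59 mm, 5 to 25 mm up. Lugs (x,y): 14x30 at x=+26, 14x16 at x=-26. Top notches 6 deep: 20x36 at x=+18, 20x22 at x=-18. Seated, origin 20 mm above the long one's.
- spacer_short: Shortest light grey plastic spacer, 0.1 kg: block 68x56 mm (x,y), 20 high, on two 5 mm lugs (25 in all), 9 mm tab on its +x end. Origin: block centre, at lug undersides; z up. Take across the 56 mm, 5 to 25 mm up. Lugs (x,y): 14x30 at x=+18, 14x16 at x=-18. Top: round recess 46 across, 6 deep. Seated, origin 20 mm above the middle one's.
- bearing: Steel ball bearing lying flat, 40 mm across, 15 mm high, 0.07 kg. Origin: centre of its underside; z up. Seated in the short spacer's recess its origin is 19 mm above that spacer's origin and its upper 9 mm stand out.
- mug: Green mug, 86 x 116 x 94 mm, a bystander. Origin: centre of its underside.
- barcode_scanner: Black barcode scanner lying flat, 57 x 161 x 34 mm, a bystander. Origin: centre of its underside.
- tape_roll: Roll of clear tape lying flat, 97 mm across, 48 mm high, a bystander. Origin: centre of its underside.
Not all that is in view belongs to the job. Several things have the shape of the bearing; the one meant has the colours described above.

How it is judged:
By the outcome, as a careful person would: the job done as asked, in the order asked, and still so for the second after the job is handed in, with the robot touching nothing.
It also fails if it takes over 112 s, if anything falls off the work surface, if the arm or the gripper's body presses on something with over 40 N, if the wrist force passes 120 N, or if a joint passes its speed limit or range.

## Working session

There is one attempt and no reset: what is moved stays moved. The work goes in short steps, Python scripts to look and compute and a shell command to move; the robot and the scene stay as the last step left them, time stands still between calls to the robot, and variables do not carry over. Pictures are saved under pics/ and viewed, at most 14 in all, crops included, and the job is handed in when it is done.

```bash
mkdir -p pics; cat > h.py <<'E'
import numpy as np, cv2
from workcell import manip
from scipy.spatial.transform import Rotation as R
def att(c):
    a=np.array(c["attitude"],float)
    return a if a.shape==(3,3) else R.from_quat(a).as_matrix()
def save(c,n): cv2.imwrite("pics/"+n+".png",c["frame"][:,:,::-1])
def proj(c,P):
    q=(np.atleast_2d(P)-np.array(c["eye"]))@att(c); q=q*[1,-1,-1]
    return cv2.projectPoints(q,np.zeros(3),np.zeros(3),np.array(c["camera_matrix"],float),np.array(c["distortion"],float))[0][:,0]
def back(c,uv,z):
    u=cv2.undistortPoints(np.array(uv,float).reshape(-1,1,2),np.array(c["camera_matrix"],float),np.array(c["distortion"],float))[:,0]
    d=np.c_[u[:,0],-u[:,1],-np.ones(len(u))]@att(c).T; e=np.array(c["eye"])
    return e+d*((z-e[2])/d[:,2])[:,None]
E
python3 - <<'E'
from h import *
o=manip.get_obs();print({k:np.round(v,3) for k,v in o.items()}, manip.tcp_to_grasp)
for n in("top","side"):
    c=manip.camera(n);save(c,n+"0");print(n,c["eye"],np.round(c["attitude"],3),np.array(c["camera_matrix"]).tolist())
    for t in "stack_base spacer_long spacer_middle spacer_short bearing mug barcode_scanner tape_roll".split():
        print(t,[(round(d["score"],2),np.round(d["at"],3).tolist(),proj(c,d["at"]).astype(int).tolist()) for d in manip.tip_of(c,t)])
E
```

```text
{'clock': np.float64(0.0), 'joint_pos': array([-1.151,  0.333, -0.065,  1.461,  0.022,  1.35 , -0.089]), 'joint_velocities': array([ 0.001, -0.   , -0.   , -0.   ,  0.001, -0.   ,  0.001]), 'tau': array([-0.0000e+00, -6.2545e+01,  4.9000e-02, -3.9160e+01,  1.6000e-02,
        1.0000e-02,  0.0000e+00]), 'position': array([0.268, 0.564, 0.231]), 'ee_rot': array([ 0.22 ,  0.976, -0.001, -0.   ]), 'ft_force': array([ 0.451, -0.186,  0.333]), 'torque': array([-0.035, -0.002, -0.021]), 'grasp_force': np.float64(0.0), 'grip_width': np.float64(0.998)} 0.0187
top [ 0.3396767  -0.04596027  1.21121668] [ 0.055 -0.061 -0.7    0.71 ] [[460.24394094797384, 0.0, 328.8826011343549], [0.0, 460.24394094797384, 233.4258157243168], [0.0, 0.0, 1.0]]
stack_base [(0.68, [0.439, 0.329, 0.005], [[182, 269]])]
spacer_long [(0.75, [0.439, 0.169, -0.002], [[243, 270]])]
spacer_middle [(0.35, [0.439, 0.168, -0.001], [[243, 270]])]
spacer_short [(0.76, [0.414, -0.333, 0.0], [[434, 282]])]
bearing [(0.68, [0.444, -0.004, 0.002], [[309, 269]]), (0.55, [0.571, 0.389, -0.003], [[163, 220]]), (0.52, [0.394, 0.083, 0.0
[... 352 characters left out ...]
0.0, 439.42982617002883, 245.61165491925166], [0.0, 0.0, 1.0]]
stack_base [(0.6, [0.44, 0.332, 0.002], [[262, 185]])]
spacer_long []
spacer_middle [(0.96, [0.419, -0.163, 0.0], [[274, 308]]), (0.71, [0.692, 0.299, -0.002], [[346, 184]])]
spacer_short [(0.84, [0.417, -0.336, 0.003], [[283, 376]])]
bearing [(0.74, [0.449, -0.009, -0.004], [[279, 261]]), (0.71, [0.392, 0.087, 0.004], [[252, 237]]), (0.59, [0.567, 0.389, 0.002], [[301, 172]]), (0.41, [0.571, 0.32, -0.0], [[306, 184]])]
mug [(0.95, [0.586, -0.477, 0.002], [[394, 433]])]
barcode_scanner [(0.89, [0.693, 0.299, -0.002], [[346, 184]]), (0.74, [0.436, 0.166, 0.0], [[266, 218]])]
tape_roll [(0.93, [0.597, 0.195, -0.004], [[322, 207]])]
```

View pics/top0.png

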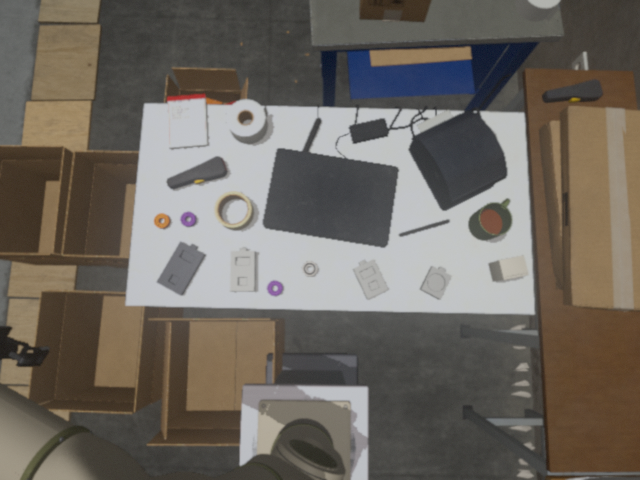

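View pics/side0.png

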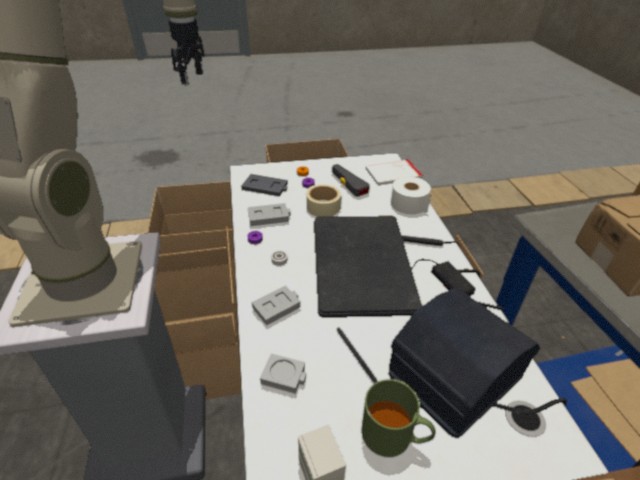

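The top view shows the base (182,269), long (243,270), middle (370,280) and short (436,282) spacers, and the steel bearing (311,269). The tabs point roughly up the image, +x. The purple and orange rings are decoys. Next I'll fit the outlines.

```bash
cat >> h.py <<'E'
from scipy.optimize import minimize
DIM=dict(stack_base=(.122,.074,0,.014),spacer_long=(.104,.062,.0,.025),spacer_middle=(.086,.059,.0,.025),spacer_short=(.068,.056,.0,.025))
def sil(c,name,p,z0,win,S=8):
    L,W,a,h=DIM[name]; x0,y0,w,hh=win; im=np.zeros((hh*S,w*S),np.uint8)
    for bx in ([-L/2,L/2,-W/2,W/2],[L/2,L/2+.009,-.008,.008]):
        P=np.array([[x,y,z] for x in bx[:2] for y in bx[2:] for z in (a+z0,h+z0)])
        cs,sn=np.cos(p[2]),np.sin(p[2]); P[:,:2]=P[:,:2]@np.array([[cs,sn],[-sn,cs]])+p[:2]
        q=(proj(c,P)-[x0,y0]+.5)*S
        cv2.fillConvexPoly(im,cv2.convexHull(np.round(q).astype(np.int32)),255)
    return cv2.resize(im,(w,hh),interpolation=cv2.INTER_AREA)/255.
def soft(c,win,mask=None):
    x0,y0,w,h=win; g=c["frame"][y0:y0+h,x0:x0+w].astype(float).mean(2)
    return g
def fit(c,name,p0,z0=0,pad=8,show=None):
    q=proj(c,[p0[0],p0[1],z0+.02])[0]; r=int(np.ceil(.075*460/ (np.linalg.norm(np.array(c["eye"])-[p0[0],p0[1],0]))))+pad
    win=(int(q[0])-r,int(q[1])-r,2*r,2*r)
    g=soft(c,win); bg=np.percentile(g,90)
    def cost(p):
        s=sil(c,name,p,z0,win)
        fg=np.median(g[s>.99]) if (s>.99).any() else 0
        a=np.clip((bg-g)/max(bg-fg,1),0,1)
        return np.mean((a-s)**2)
    best=None
    for y in p0[2]:
        m=minimize(cost,[p0[0],p0[1],y],method="Nelder-Mead",options=dict(initial_simplex=[[p0[0],p0[1],y],[p0[0]+.006,p0[1],y],[p0[0],p0[1]+.006,y],[p0[0],p0[1],y+.12]],xatol=1e-4,fatol=1e-6))
        if best is None or m.fun<best.fun: best=m
    return best.x,best.fun,win
E
python3 - <<'E'
from h import *
cs={n:manip.camera(n) for n in("top","side")}
G=dict(stack_base=(.439,.330,-.5),spacer_long=(.438,.168,0),spacer_middle=(.419,-.163,.2),spacer_short=(.415,-.334,-.4))
tiles=[]
for n,(x,y,a) in G.items():
    for k,c in cs.items():
        p,f,w=fit(c,n,(x,y,[a-.2,a+.2])); print(n,k,np.round(p[:2],4),round(np.degrees(p[2]),1),round(f,4))
        im=c["frame"][w[1]:w[1]+w[3],w[0]:w[0]+w[2],::-1]; im=cv2.resize(im,(200,200),interpolation=cv2.INTER_NEAREST)
        s=cv2.resize(sil(c,n,p,0,w),(200,200)); ct,_=cv2.findContours((s>.5).astype(np.uint8),0,2); im=im.copy(); cv2.drawContours(im,ct,-1,(0,0,255),1); tiles.append(im)
cv2.imwrite("pics/fit.png",np.vstack([np.hstack(tiles[0::2]),np.hstack(tiles[1::2])]))
for k,c in cs.items():
    x0=proj(c,[.446,-.006,.0075])[0].astype(int); g=c["frame"][x0[1]-14:x0[1]+14,x0[0]-14:x0[0]+14].astype(float).mean(2)
    m=(g<np.percentile(g,90)-25).astype(np.uint8); ct,_=cv2.findContours(m,0,2); b=max(ct,key=cv2.contourArea)
    (u,v),_,_=cv2.fitEllipse(b); print("bearing",k,back(c,[u+x0[0]-14,v+x0[1]-14],.0075).round(4),cv2.boundingRect(b))
E
```

```text
stack_base top [0.4419 0.3304] -27.0 0.0033
stack_base side [0.4445 0.3272] -27.6 0.2455
spacer_long top [0.4362 0.1621] 2.9 0.0551
spacer_long side [0.4387 0.1614] 0.7 0.2289
spacer_middle top [ 0.4179 -0.1637] 25.9 0.1128
spacer_middle side [ 0.422  -0.1697] 26.2 0.1288
spacer_short top [ 0.4134 -0.3317] -27.4 0.0735
spacer_short side [ 0.4149 -0.3397] -27.7 0.1054
bearing top [[ 0.444  -0.0075  0.0075]] (8, 9, 16, 14)
bearing side [[ 0.4476 -0.0114  0.0075]] (8, 8, 17, 16)
```

View pics/fit.png

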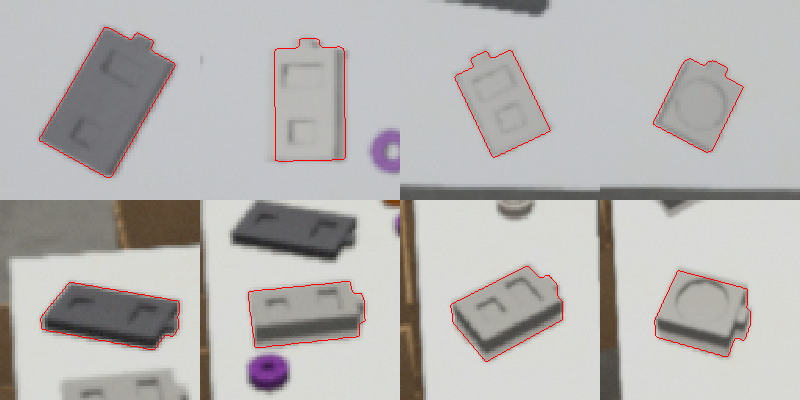

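```bash
sed -i 's/^    g=soft(c,win); bg=.*/    g=soft(c,win); s0=cv2.dilate((sil(c,name,[p0[0],p0[1],np.mean(p0[2])],z0,win)>0).astype(np.uint8),np.ones((15,15)))>0\n    yy,xx=np.mgrid[:g.shape[0],:g.shape[1]]; A=np.stack([xx,yy,np.ones_like(g)],-1); k=(~s0)\&(g>np.percentile(g[~s0],50)-12)\n    g=g-A@np.linalg.lstsq(A[k],g[k],rcond=None)[0]; bg=0; wt=cv2.dilate(s0.astype(np.uint8),np.ones((5,5)))/; s/fg=np.median(g\[s>.99\]) if (s>.99).any() else 0/fg=np.median(g[s>.99]) if (s>.99).any() else -1/; s/return np.mean((a-s)\*\*2)/return np.sum(wt*(a-s)**2)\/np.sum(wt)/' h.py
python3 - <<'E'
from h import *
c=manip.camera("top")
for n,(x,y,a) in dict(stack_base=(.442,.330,-.47),spacer_long=(.436,.163,0.03),spacer_middle=(.418,-.163,.45),spacer_short=(.414,-.333,-.48)).items():
    p,f,w=fit(c,n,(x,y,[a-.1,a+.1]),pad=2); print(n,np.round(p[:2],4),round(np.degrees(p[2]),1),round(f,4))
E
python3 -m jog '{"offset":[[0,-0.02,0],[0.01,-0.038,0],[0.016,-0.038,0],[0.016,-0.038,0],[0.016,-0.038,0],[0.016,-0.038,0],[0.016,-0.038,0],[0.016,-0.038,-0.01],[0.016,-0.038,-0.02],[0.016,-0.038,-0.02],[0.016,-0.038,-0.02],[0.014,-0.002,-0.02],[0,0,0],[0,0,0]],"yaw":[0,0,4,4,4,4,4,4,3,0,0,0,0,0],"jaw":[0.1,0.1,0.1,0.1,0.1,0.1,0.1,0.1,0.1,0.1,0.1,0.1,0.1,0.1]}' 40
```

```text
stack_base [0.4421 0.3304] -26.9 0.0048
spacer_long [0.4356 0.1618] 1.8 0.0402
spacer_middle [ 0.4185 -0.1636] 26.0 0.0159
spacer_short [ 0.4136 -0.332 ] -27.5 0.0046
clock: 2.22
position: [0.4309, 0.1733, 0.1464]
ee_rot: [-0.014, 1.0, -0.0, -0.001]
ft_force: [-0.1, 1.2, 0.0]
grip_width: 0.895
grasp_force: 0.0
```

```bash
python3 -m jog '{"offset":[[0.005,-0.0115,0],[0,0,-0.02],[0,0,-0.03],[0,0,-0.03],[0,0,-0.02],[0,0,0],[0,0,0]],"yaw":[0,0,0,0,0,0,0],"jaw":[0.1,0.1,0.1,0.1,0.1,0.1,0.1]}'
python3 -c "
from h import *
c=manip.camera('top');x=proj(c,[.4356,.162,.03])[0].astype(int);a=c['frame'][x[1]-35:x[1]+35,x[0]-45:x[0]+45,::-1]
c=manip.camera('side');x=proj(c,[.4356,.162,.03])[0].astype(int);b=c['frame'][x[1]-35:x[1]+35,x[0]-45:x[0]+45,::-1]
cv2.imwrite('pics/g1.png',cv2.resize(np.hstack([a,b]),(800,311),interpolation=cv2.INTER_CUBIC))"
```

```text
clock: 2.8
position: [0.4357, 0.1632, 0.0475]
ee_rot: [-0.015, 1.0, -0.0, -0.0]
ft_force: [-0.2, -0.0, 0.4]
grip_width: 0.902
grasp_force: 0.0
```

View pics/g1.png

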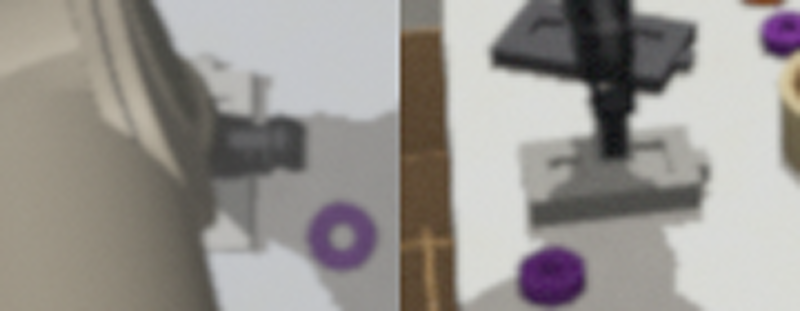

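The gripper hovers over the middle of the long spacer, clear of the purple ring. I'll descend.

```bash
python3 -m jog '{"offset":[[0,-0.001,-0.015],[0,0,-0.01],[0,0,-0.01],[0,0,0],[0,0,0]],"yaw":[0,0,0,0,0],"jaw":[0.1,0.1,0.1,0.1,0.1]}'
python3 -m jog '{"offset":[[0,0,-0.005],[0,0,-0.004],[0,0,-0.004],[0,0,0],[0,0,0]],"yaw":[0,0,0,0,0],"jaw":[0.1,0.1,0.1,0.1,0.1]}'
python3 -m jog '{"offset":[[0,0,0],[0,0,0],[0,0,0],[0,0,0],[0,0,0],[0,0,0],[0,0,0],[0,0,0]],"yaw":[0,0,0,0,0,0,0,0],"jaw":[0.3,0.4,0.5,0.5,0.5,0.5,0.5,0.5]}' 40
```

```text
clock: 3.32
position: [0.436, 0.1613, 0.012]
ee_rot: [-0.014, 1.0, -0.0, -0.0]
ft_force: [-0.0, -0.1, 0.1]
grip_width: 0.896
grasp_force: 0.0
clock: 3.73
position: [0.436, 0.1612, -0.0012]
ee_rot: [-0.014, 1.0, -0.0, -0.0]
ft_force: [0.3, 0.0, 0.3]
grip_width: 0.902
grasp_force: 0.0
clock: 4.4
position: [0.4365, 0.1618, -0.0005]
ee_rot: [-0.014, 1.0, 0.0, 0.0]
ft_force: [-2.0, 1.1, 4.9]
grip_width: 0.716
grasp_force: 43.7
```

```bash
python3 -m jog '{"offset":[[0,0,0.01],[0,0,0.02],[0,0,0.03],[0,0,0.02],[0.001,0.028,0],[0.001,0.028,0],[0.001,0.028,0],[0.001,0.028,0],[0.001,0.028,0],[0.001,0.028,0],[0,0,0],[0,0,0],[0,0,0]],"yaw":[0,0,0,0,-4.8,-4.8,-4.8,-4.8,-4.8,-4.6,0,0,0],"jaw":[0.5,0.5,0.5,0.5,0.5,0.5,0.5,0.5,0.5,0.5,0.5,0.5,0.5]}'
python3 -c "
from h import *
c=manip.camera('top');x=proj(c,[.442,.33,.05])[0].astype(int);a=c['frame'][x[1]-40:x[1]+40,x[0]-40:x[0]+40,::-1]
c=manip.camera('side');x=proj(c,[.442,.33,.05])[0].astype(int);b=c['frame'][x[1]-40:x[1]+40,x[0]-40:x[0]+40,::-1]
cv2.imwrite('pics/g2.png',cv2.resize(np.hstack([a,b]),(800,400),interpolation=cv2.INTER_CUBIC))"
```

```text
clock: 5.48
position: [0.4421, 0.3283, 0.079]
ee_rot: [0.233, 0.972, -0.001, 0.0]
ft_force: [0.1, 0.7, -1.8]
grip_width: 0.717
grasp_force: 44.9
```

View pics/g2.png

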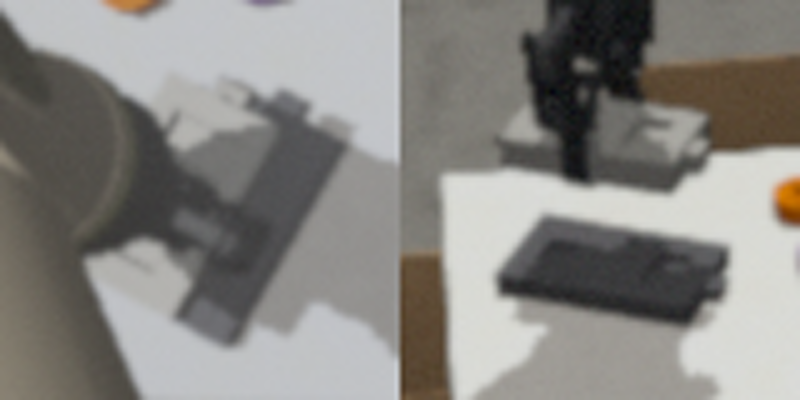

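```bash
python3 -m jog '{"offset":[[0,0.002,-0.02],[0,0,-0.02],[0,0,-0.015],[0,0,0],[0,0,0]],"yaw":[0,0,0,0,0],"jaw":[0.5,0.5,0.5,0.5,0.5]}'
python3 -m jog '{"offset":[[0,0,-0.004],[0,0,-0.003],[0,0,-0.002],[0,0,-0.002],[0,0,0],[0,0,0]],"yaw":[0,0,0,0,0,0],"jaw":[0.5,0.5,0.5,0.5,0.5,0.5]}'
```

```text
clock: 6.0
position: [0.4421, 0.3301, 0.0239]
ee_rot: [0.234, 0.972, -0.001, -0.0]
ft_force: [-0.3, -0.4, -1.0]
grip_width: 0.716
grasp_force: 44.8
clock: 6.5
position: [0.4421, 0.3313, 0.013]
ee_rot: [0.233, 0.972, 0.0, -0.0]
ft_force: [0.3, 0.7, -2.8]
grip_width: 0.715
grasp_force: 44.9
```

```bash
python3 -m jog '{"offset":[[0,0,-0.002],[0,0,-0.002],[0,0,0],[0,0,0]],"yaw":[0,0,0,0],"jaw":[0.5,0.5,0.5,0.5]}'
python3 -m jog '{"offset":[[0,0,-0.001],[0,0,-0.001],[0,0,0],[0,0,0]],"yaw":[0,0,0,0],"jaw":[0.5,0.5,0.5,0.5]}'
```

```text
clock: 6.83
position: [0.4422, 0.3313, 0.0089]
ee_rot: [0.233, 0.972, 0.0, 0.0]
ft_force: [0.5, 0.4, -2.2]
grip_width: 0.72
grasp_force: 45.0
clock: 7.17
position: [0.4422, 0.3314, 0.0088]
ee_rot: [0.233, 0.972, 0.0, -0.0]
ft_force: [-8.4, -6.2, 22.0]
grip_width: 0.719
grasp_force: 58.3
```

```bash
python3 -m jog '{"offset":[[0,0,0.001],[0,0,0],[0,0,0],[0,0,0],[0,0,0],[0,0,0.01],[0,0,0.02],[0,0,0.03],[0,0,0.03],[0,0,0.03],[-0.002,-0.03,0.02],[-0.002,-0.036,0],[-0.002,-0.036,0],[-0.002,-0.036,0],[-0.002,-0.036,0],[-0.002,-0.036,0],[-0.002,-0.036,0],[-0.002,-0.036,0],[-0.002,-0.036,0],[-0.002,-0.036,0]],"yaw":[0,0,0,0,0,0,0,0,0,0,5,5.5,5.5,5.5,5.5,5.5,5.5,5.5,5,4],"jaw":[0.4,0.2,0.1,0.1,0.1,0.1,0.1,0.1,0.1,0.1,0.1,0.1,0.1,0.1,0.1,0.1,0.1,0.1,0.1,0.1]}'
python3 -m jog '{"offset":[[-0.002,-0.036,0],[-0.002,-0.036,0],[0,-0.036,0],[0,-0.03,0],[0,0,0],[0,0,0]],"yaw":[0,0,0,0,0,0],"jaw":[0.1,0.1,0.1,0.1,0.1,0.1]}'
python3 - <<'E'
from h import *
c=manip.camera("top")
for n,z,(x,y,a) in (("stack_base",0,(.442,.330,-.47)),("spacer_long",.009,(.442,.330,-.47))):
    if n=="stack_base": continue
    p,f,w=fit(c,n,(x,y,[a-.1,a+.1]),z0=z,pad=2); print(n,np.round(p[:2],4),round(np.degrees(p[2]),1),round(f,4))
x=proj(c,[.442,.33,.03])[0].astype(int);a=c['frame'][x[1]-35:x[1]+35,x[0]-35:x[0]+35,::-1]
c=manip.camera('side');x=proj(c,[.442,.33,.03])[0].astype(int);b=c['frame'][x[1]-35:x[1]+35,x[0]-35:x[0]+35,::-1]
cv2.imwrite('pics/g3.png',cv2.resize(np.hstack([a,b]),(800,400),interpolation=cv2.INTER_CUBIC))
E
```

```text
clock: 8.83
position: [0.4218, -0.0245, 0.1487]
ee_rot: [-0.223, 0.975, 0.0, 0.001]
ft_force: [1.5, -0.5, -0.5]
grip_width: 0.902
grasp_force: 0.0
clock: 9.33
position: [0.4179, -0.1622, 0.1485]
ee_rot: [-0.219, 0.976, 0.0, 0.0]
ft_force: [-0.1, 0.9, -0.2]
grip_width: 0.898
grasp_force: 0.0
spacer_long [0.4466 0.3167] -23.9 0.1221
```

View pics/g3.png

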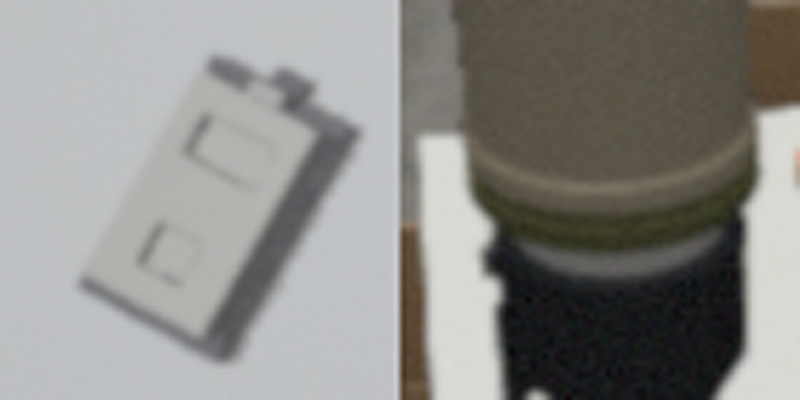

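The long spacer sits centred on the base with the tabs lined up (tile 265,95). Next, the middle one.

```bash
python3 -m jog '{"offset":[[0.0005,-0.0015,-0.02],[0,0,-0.03],[0,0,-0.03],[0,0,-0.03],[0,0,-0.015],[0,0,0],[0,0,0]],"yaw":[0.7,0,0,0,0,0,0],"jaw":[0.1,0.1,0.1,0.1,0.1,0.1,0.1]}'
python3 -m jog '{"offset":[[0,0,-0.01],[0,0,-0.008],[0,0,-0.0065],[0,0,0],[0,0,0]],"yaw":[0,0,0,0,0],"jaw":[0.1,0.1,0.1,0.1,0.1]}'
python3 -m jog '{"offset":[[0,0,0],[0,0,0],[0,0,0],[0,0,0],[0,0,0],[0,0,0],[0,0,0],[0,0,0]],"yaw":[0,0,0,0,0,0,0,0],"jaw":[0.3,0.4,0.5,0.5,0.5,0.5,0.5,0.5]}' 40
```

```text
clock: 10.02
position: [0.4184, -0.1613, 0.0229]
ee_rot: [-0.228, 0.974, 0.0, -0.001]
ft_force: [0.5, -0.6, 1.0]
grip_width: 0.899
grasp_force: 0.0
clock: 10.43
position: [0.4184, -0.1622, -0.0017]
ee_rot: [-0.227, 0.974, 0.0, -0.0]
ft_force: [-0.9, -0.3, 1.6]
grip_width: 0.899
grasp_force: 0.0
clock: 11.1
position: [0.419, -0.1625, -0.0009]
ee_rot: [-0.227, 0.974, -0.0, 0.0]
ft_force: [-1.2, -0.8, 5.7]
grip_width: 0.681
grasp_force: 42.6
```

```bash
python3 -m jog '{"offset":[[0,0,0.01],[0,0,0.02],[0,0,0.03],[0,0,0.03],[0.001,0.02,0.03],[0.002,0.036,0],[0.002,0.036,0],[0.002,0.036,0],[0.002,0.036,0],[0.002,0.036,0],[0.002,0.036,0],[0.002,0.036,0],[0.002,0.036,0],[0.002,0.036,0],[0.002,0.036,0],[0.002,0.036,0],[0,0.036,0],[0,0.036,0],[0,0.02,0],[0,0,0]],"yaw":[0,0,0,0,-4,-5,-5,-5,-5,-5,-5,-5,-5,-5,-4.1,0,0,0,0,0],"jaw":[0.5,0.5,0.5,0.5,0.5,0.5,0.5,0.5,0.5,0.5,0.5,0.5,0.5,0.5,0.5,0.5,0.5,0.5,0.5,0.5]}'
python3 -m jog '{"offset":[[0,0,-0.02],[0,0,-0.02],[0,0,0],[0,0,0]],"yaw":[0,0,0,0],"jaw":[0.5,0.5,0.5,0.5]}'
```

```text
clock: 12.77
position: [0.44, 0.3507, 0.119]
ee_rot: [0.229, 0.973, 0.001, 0.0]
ft_force: [-0.6, -0.8, -1.8]
grip_width: 0.679
grasp_force: 44.0
clock: 13.1
position: [0.4413, 0.3446, 0.0785]
ee_rot: [0.232, 0.973, -0.001, -0.0]
ft_force: [-0.7, 0.3, -0.7]
grip_width: 0.682
grasp_force: 43.9
```

```bash
python3 -m jog '{"offset":[[0.001,-0.013,0],[0,0,-0.02],[0,0,-0.018],[0,0,0],[0,0,0]],"yaw":[0,0,0,0,0],"jaw":[0.5,0.5,0.5,0.5,0.5]}'
python3 -c "
from h import *
c=manip.camera('top');x=proj(c,[.442,.33,.05])[0].astype(int);a=c['frame'][x[1]-35:x[1]+35,x[0]-35:x[0]+35,::-1]
c=manip.camera('side');x=proj(c,[.442,.33,.05])[0].astype(int);b=c['frame'][x[1]-35:x[1]+35,x[0]-35:x[0]+35,::-1]
cv2.imwrite('pics/g4.png',cv2.resize(np.hstack([a,b]),(800,400),interpolation=cv2.INTER_CUBIC))"
```

```text
clock: 13.52
position: [0.4429, 0.3317, 0.0413]
ee_rot: [0.232, 0.973, -0.0, 0.0]
ft_force: [-0.7, 0.1, -0.7]
grip_width: 0.682
grasp_force: 43.9
```

View pics/g4.png

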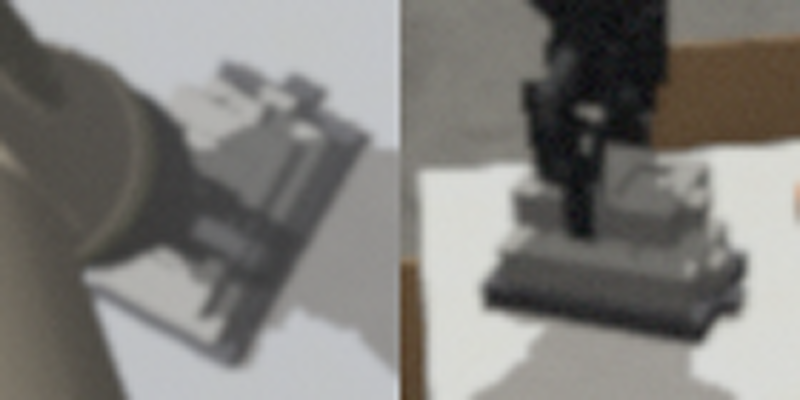

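The middle spacer hovers aligned over the long one. I'll lower it while watching the force.

```bash
python3 -m jog '{"offset":[[-0.0005,0,-0.003],[0,0,-0.003],[0,0,-0.003],[0,0,0],[0,0,0]],"yaw":[0,0,0,0,0],"jaw":[0.5,0.5,0.5,0.5,0.5]}'
python3 -m jog '{"offset":[[0,0,-0.002],[0,0,-0.001],[0,0,0],[0,0,0]],"yaw":[0,0,0,0],"jaw":[0.5,0.5,0.5,0.5]}'
```

```text
clock: 14.03
position: [0.442, 0.3324, 0.0313]
ee_rot: [0.232, 0.973, -0.0, -0.0]
ft_force: [-0.0, 0.3, -2.7]
grip_width: 0.682
grasp_force: 44.0
clock: 14.37
position: [0.4424, 0.3327, 0.0294]
ee_rot: [0.232, 0.973, 0.0, 0.0]
ft_force: [-3.3, -1.7, 10.2]
grip_width: 0.681
grasp_force: 49.0
```

```bash
python3 -m jog '{"offset":[[0,0,-0.001],[0,0,0],[0,0,0]],"yaw":[0,0,0],"jaw":[0.5,0.5,0.5]}'
python3 -m jog '{"offset":[[0,0,0.001],[0,0,0],[0,0,0],[0,0,0],[0,0,0],[0,0,0],[0,0,0.01],[0,0,0.02],[0,0,0.03],[0,0,0.03],[0,0,0.03],[-0.002,-0.03,0],[-0.002,-0.036,0],[-0.002,-0.036,0],[-0.002,-0.036,0],[-0.002,-0.036,0],[-0.002,-0.036,0],[-0.002,-0.036,0],[-0.002,-0.036,0],[-0.002,-0.036,0]],"yaw":[0,0,0,0,0,0,0,0,0,0,0,0,0,0,0,0,0,0,0,0],"jaw":[0.4,0.2,0.1,0.1,0.1,0.1,0.1,0.1,0.1,0.1,0.1,0.1,0.1,0.1,0.1,0.1,0.1,0.1,0.1,0.1]}'
python3 -m jog '{"offset":[[-0.002,-0.036,0],[-0.002,-0.036,0],[-0.002,-0.036,0],[-0.002,-0.036,0],[-0.002,-0.036,0],[-0.002,-0.036,0],[0,-0.036,0],[0,-0.036,0],[0,-0.036,0],[0,-0.026,0],[0,0,0],[0,0,0]],"yaw":[0,0,0,0,0,0,0,0,0,0,0,0],"jaw":[0.1,0.1,0.1,0.1,0.1,0.1,0.1,0.1,0.1,0.1,0.1,0.1]}'
python3 -c "
from h import *
c=manip.camera('top');x=proj(c,[.442,.33,.05])[0].astype(int);a=c['frame'][x[1]-35:x[1]+35,x[0]-35:x[0]+35,::-1]
c=manip.camera('side');x=proj(c,[.442,.33,.05])[0].astype(int);b=c['frame'][x[1]-35:x[1]+35,x[0]-35:x[0]+35,::-1]
cv2.imwrite('pics/g5.png',cv2.resize(np.hstack([a,b]),(800,400),interpolation=cv2.INTER_CUBIC))"
```

```text
clock: 14.62
position: [0.4425, 0.3328, 0.0292]
ee_rot: [0.232, 0.973, 0.0, 0.0]
ft_force: [-6.1, -4.2, 18.8]
grip_width: 0.682
grasp_force: 52.9
clock: 16.28
position: [0.4238, 0.0128, 0.1492]
ee_rot: [0.232, 0.973, 0.001, 0.0]
ft_force: [0.0, 1.1, 0.7]
grip_width: 0.9
grasp_force: 0.0
clock: 17.28
position: [0.4114, -0.3371, 0.1488]
ee_rot: [0.234, 0.972, -0.0, -0.0]
ft_force: [-0.4, -0.1, -0.4]
grip_width: 0.9
grasp_force: 0.0
```

View pics/g5.png

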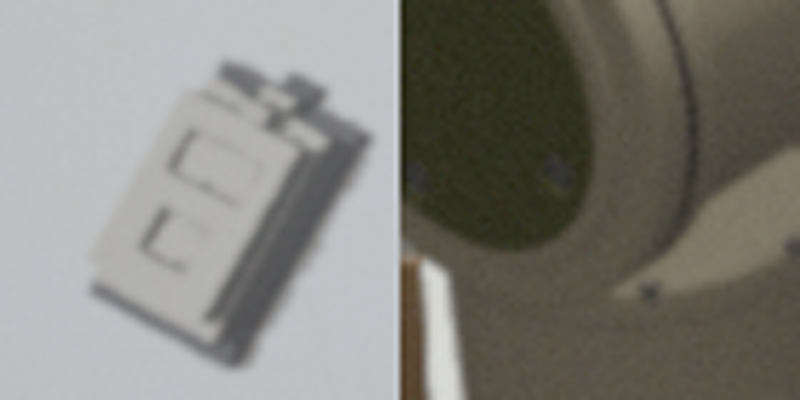

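Middle is seated with the tabs in line (tile 275,95). Next, the short spacer.

```bash
python3 -m jog '{"offset":[[0.0022,0.005,-0.02],[0,0,-0.03],[0,0,-0.03],[0,0,-0.03],[0,0,-0.015],[0,0,0],[0,0,0]],"yaw":[-0.4,0,0,0,0,0,0],"jaw":[0.1,0.1,0.1,0.1,0.1,0.1,0.1]}'
python3 -m jog '{"offset":[[0,0,-0.01],[0,0,-0.008],[0,0,-0.006],[0,0,0],[0,0,0]],"yaw":[0,0,0,0,0],"jaw":[0.1,0.1,0.1,0.1,0.1]}'
python3 -m jog '{"offset":[[0,0,0],[0,0,0],[0,0,0],[0,0,0],[0,0,0],[0,0,0],[0,0,0],[0,0,0]],"yaw":[0,0,0,0,0,0,0,0],"jaw":[0.3,0.4,0.5,0.5,0.5,0.5,0.5,0.5]}' 40
```

```text
clock: 17.97
position: [0.4146, -0.3294, 0.0237]
ee_rot: [0.235, 0.972, 0.0, -0.0]
ft_force: [0.1, -0.2, 0.7]
grip_width: 0.901
grasp_force: 0.0
clock: 18.38
position: [0.4142, -0.3305, -0.0006]
ee_rot: [0.235, 0.972, 0.0, -0.0]
ft_force: [0.3, -0.5, 0.9]
grip_width: 0.898
grasp_force: 0.0
clock: 19.05
position: [0.4145, -0.331, 0.0004]
ee_rot: [0.236, 0.972, 0.0, 0.0]
ft_force: [-3.1, 1.3, 9.8]
grip_width: 0.654
grasp_force: 40.3
```

```bash
python3 -m jog '{"offset":[[0,0,0.01],[0,0,0.02],[0,0,0.03],[0,0,0.03],[0,0.015,0.03],[0.002,0.036,0],[0.002,0.036,0],[0.002,0.036,0],[0.002,0.036,0],[0.002,0.036,0],[0.002,0.036,0],[0.002,0.036,0],[0.002,0.036,0],[0.002,0.036,0],[0.002,0.036,0],[0.002,0.036,0],[0.002,0.036,0],[0.002,0.036,0],[0.0015,0.036,0],[0,0.036,0]],"yaw":[0,0,0,0,0,0.4,0,0,0,0,0,0,0,0,0,0,0,0,0,0],"jaw":[0.5,0.5,0.5,0.5,0.5,0.5,0.5,0.5,0.5,0.5,0.5,0.5,0.5,0.5,0.5,0.5,0.5,0.5,0.5,0.5]}'
python3 -m jog '{"offset":[[0,0.036,0],[0,0.036,0],[0,0.02,0],[0,0.016,0],[0,0,-0.02],[0,0,-0.02],[0,0,0],[0,0,0]],"yaw":[0,0,0,0,0,0,0,0],"jaw":[0.5,0.5,0.5,0.5,0.5,0.5,0.5,0.5]}'
```

```text
clock: 20.72
position: [0.442, 0.2261, 0.1202]
ee_rot: [0.232, 0.973, 0.0, 0.0]
ft_force: [1.1, -1.4, -0.4]
grip_width: 0.647
grasp_force: 42.8
clock: 21.38
position: [0.4418, 0.3312, 0.0794]
ee_rot: [0.233, 0.973, -0.001, -0.0]
ft_force: [0.2, 0.9, -0.6]
grip_width: 0.652
grasp_force: 43.0
```

```bash
python3 -m jog '{"offset":[[0,0.0007,-0.01],[0,0,-0.006],[0,0,-0.004],[0,0,-0.003],[0,0,-0.003],[0,0,0],[0,0,0]],"yaw":[0,0,0,0,0,0,0],"jaw":[0.5,0.5,0.5,0.5,0.5,0.5,0.5]}'
python3 -m jog '{"offset":[[0,0,-0.002],[0,0,-0.001],[0,0,0],[0,0,0]],"yaw":[0,0,0,0],"jaw":[0.5,0.5,0.5,0.5]}'
```

```text
clock: 21.97
position: [0.4419, 0.3332, 0.0535]
ee_rot: [0.232, 0.973, 0.0, -0.0]
ft_force: [-0.4, -0.0, -0.9]
grip_width: 0.657
grasp_force: 43.0
clock: 22.3
position: [0.4418, 0.3332, 0.0505]
ee_rot: [0.232, 0.973, 0.0, -0.0]
ft_force: [0.8, 0.8, -0.9]
grip_width: 0.649
grasp_force: 43.0
```

```bash
python3 -m jog '{"offset":[[0,0,-0.001],[0,0,-0.001],[0,0,0],[0,0,0]],"yaw":[0,0,0,0],"jaw":[0.5,0.5,0.5,0.5]}'
python3 -m jog '{"offset":[[0,0,0.0005],[0,0,0],[0,0,0],[0,0,0],[0,0,0],[0,0,0],[0,0,0.01],[0,0,0.02],[0,0,0.03],[0,0,0.03],[0,-0.03,0.02],[0,-0.036,0],[0,-0.036,0],[0,-0.036,0],[0,-0.036,0],[0,-0.036,0],[0,-0.036,0],[0,-0.036,0],[0,-0.036,0],[0,-0.022,0]],"yaw":[0,0,0,0,0,0,0,0,0,0,0,0,0,0,0,0,0,0,0,0],"jaw":[0.4,0.2,0.1,0.1,0.1,0.1,0.1,0.1,0.1,0.1,0.1,0.1,0.1,0.1,0.1,0.1,0.1,0.2,0.25,0.25]}'
python3 -m jog '{"offset":[[0,0,0],[0,0,0]],"yaw":[0,0],"jaw":[0.25,0.25]}'
python3 -c "
from h import *
c=manip.camera('top');x=proj(c,[.442,.33,.07])[0].astype(int);a=c['frame'][x[1]-35:x[1]+35,x[0]-35:x[0]+35,::-1]
c=manip.camera('side');x=proj(c,[.442,.33,.05])[0].astype(int);b=c['frame'][x[1]-35:x[1]+35,x[0]-35:x[0]+35,::-1]
cv2.imwrite('pics/g6.png',cv2.resize(np.hstack([a,b]),(800,400),interpolation=cv2.INTER_CUBIC))"
```

```text
clock: 22.63
position: [0.442, 0.3334, 0.0499]
ee_rot: [0.232, 0.973, 0.0, -0.0]
ft_force: [-4.9, -4.4, 15.5]
grip_width: 0.654
grasp_force: 52.2
clock: 24.3
position: [0.4416, -0.0106, 0.1598]
ee_rot: [0.234, 0.972, 0.0, 0.0]
ft_force: [0.1, 0.2, 0.3]
grip_width: 0.751
grasp_force: 0.0
clock: 24.47
position: [0.442, -0.0077, 0.1596]
ee_rot: [0.233, 0.972, 0.001, 0.0]
ft_force: [0.3, 0.2, 0.4]
grip_width: 0.754
grasp_force: 0.0
```

View pics/g6.png

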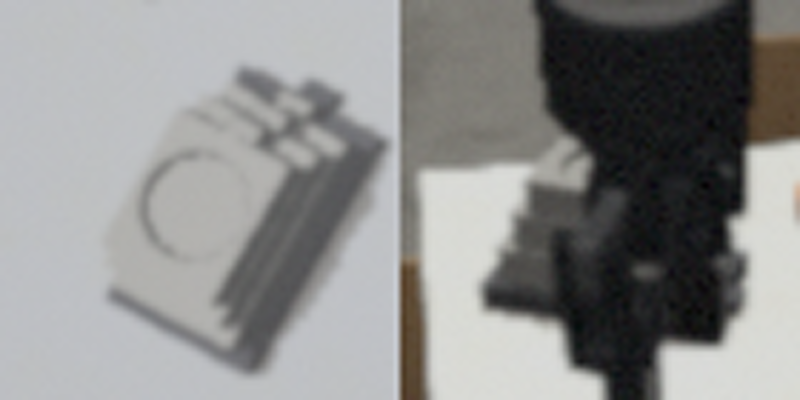

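The short spacer sits on top, all tabs in line (circle at tile 195,205). Next I'll get the bearing, squeezing it from two directions to centre it.

```bash
python3 -c "
from h import *
print(manip.get_obs()['joint_pos'].round(2))"
python3 -m jog '{"offset":[[0.002,0,-0.03],[0,0,-0.03],[0,0,-0.03],[0,0,-0.03],[0,0,-0.015],[0,0,-0.01],[0,0,-0.006],[0,0,-0.005],[0,0,0],[0,0,0]],"yaw":[0,0,0,0,0,0,0,0,0,0],"jaw":[0.25,0.25,0.25,0.25,0.25,0.25,0.25,0.25,0.25,0.25]}'
python3 -m jog '{"offset":[[0,0,0],[0,0,0],[0,0,0],[0,0,0],[0,0,0],[0,0,0],[0,0,0],[0,0,0],[0,0,0]],"yaw":[0,0,0,0,0,0,0,0,0],"jaw":[0.3,0.4,0.5,0.6,0.7,0.7,0.7,0.7,0.7]}' 20
```

```text
[-0.76 -0.06  0.66  2.04  0.04  1.14  0.99]
clock: 25.4
position: [0.4444, -0.0065, 0.0036]
ee_rot: [0.232, 0.973, 0.0, 0.0]
ft_force: [0.2, -0.2, 0.2]
grip_width: 0.748
grasp_force: 0.0
clock: 26.15
position: [0.4442, -0.0067, 0.0036]
ee_rot: [0.232, 0.973, 0.0, 0.0]
ft_force: [-1.4, -0.7, 7.8]
grip_width: 0.449
grasp_force: 19.3
```

```bash
python3 -m jog '{"offset":[[0,0,0],[0,0,0],[0,0,0],[0,0,0],[0,0,0],[0,0,0],[0,0,0],[0,0,0],[0,0,0],[0,0,0],[0,0,0],[0,0,0],[0,0,0],[0,0,0],[0,0,0],[0,0,0],[0,0,0],[0,0,0],[0,0,0],[0,0,0]],"yaw":[0,0,0,0,6,6,6,6,6,6,6,6,6,6,6,6,6,6,6,0],"jaw":[0.4,0.25,0.25,0.25,0.25,0.25,0.25,0.25,0.25,0.25,0.25,0.25,0.25,0.25,0.25,0.25,0.25,0.25,0.25,0.25]}'
python3 -m jog '{"offset":[[0,0,0],[0,0,0],[0,0,0],[0,0,0],[0,0,0],[0,0,0],[0,0,0],[0,0,0],[0,0,0]],"yaw":[0,0,0,0,0,0,0,0,0],"jaw":[0.3,0.4,0.5,0.6,0.7,0.7,0.7,0.7,0.7]}' 30
```

```text
clock: 27.82
position: [0.4426, -0.0072, 0.0015]
ee_rot: [-0.498, 0.867, 0.001, -0.002]
ft_force: [1.1, -0.6, 0.5]
grip_width: 0.748
grasp_force: 0.0
clock: 28.57
position: [0.4432, -0.0072, 0.002]
ee_rot: [-0.498, 0.867, 0.0, -0.002]
ft_force: [-1.9, -2.2, 4.9]
grip_width: 0.442
grasp_force: 29.7
```

```bash
python3 -m jog '{"offset":[[0,0,0.01],[0,0,0.03],[0,0,0.04],[0,0,0.04],[0,0.02,0.02],[0,0.035,0],[0,0.035,0],[0,0.035,0],[0,0.035,0],[0,0.035,0],[0,0.035,0],[0,0.035,0],[0,0.035,0],[-0.0016,0.025,0],[0,0.015,0],[0,0,0],[0,0,0]],"yaw":[0,0,0,0,0,0,0,0,0,0,0,0,0,0,0,0,0],"jaw":[0.7,0.7,0.7,0.7,0.7,0.7,0.7,0.7,0.7,0.7,0.7,0.7,0.7,0.7,0.7,0.7,0.7]}'
```

```text
clock: 29.98
position: [0.4411, 0.3327, 0.1417]
ee_rot: [-0.498, 0.867, 0.0, -0.002]
ft_force: [-0.2, -0.0, -0.9]
grip_width: 0.445
grasp_force: 30.6
```

```bash
python3 -m jog '{"offset":[[0.0005,0,-0.02],[0,0,-0.02],[0,0,-0.01],[0,0,-0.008],[0,0,0],[0,0,0]],"yaw":[0,0,0,0,0,0],"jaw":[0.7,0.7,0.7,0.7,0.7,0.7]}'
python3 -c "
from h import *
c=manip.camera('top');x=proj(c,[.442,.33,.07])[0].astype(int);a=c['frame'][x[1]-35:x[1]+35,x[0]-35:x[0]+35,::-1]
c=manip.camera('side');x=proj(c,[.442,.33,.07])[0].astype(int);b=c['frame'][x[1]-35:x[1]+35,x[0]-35:x[0]+35,::-1]
cv2.imwrite('pics/g7.png',cv2.resize(np.hstack([a,b]),(800,400),interpolation=cv2.INTER_CUBIC))"
```

```text
clock: 30.48
position: [0.4421, 0.3324, 0.0841]
ee_rot: [-0.497, 0.868, 0.001, -0.002]
ft_force: [0.2, 0.3, -0.1]
grip_width: 0.449
grasp_force: 30.6
```

View pics/g7.png

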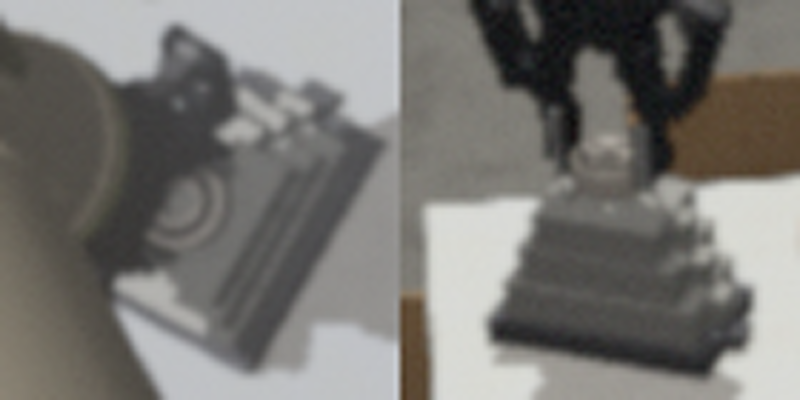

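The bearing is held level over the recess, so I'll lower it.

```bash
python3 -m jog '{"offset":[[0,0,-0.004],[0,0,-0.003],[0,0,-0.002],[0,0,-0.002],[0,0,0],[0,0,0]],"yaw":[0,0,0,0,0,0],"jaw":[0.7,0.7,0.7,0.7,0.7,0.7]}'
python3 -m jog '{"offset":[[0,0,-0.001],[0,0,-0.001],[0,0,0],[0,0,0]],"yaw":[0,0,0,0],"jaw":[0.7,0.7,0.7,0.7]}'
```

```text
clock: 31.08
position: [0.4418, 0.3329, 0.073]
ee_rot: [-0.498, 0.867, 0.001, -0.002]
ft_force: [-1.5, -1.9, 3.9]
grip_width: 0.446
grasp_force: 33.5
clock: 31.42
position: [0.4419, 0.333, 0.0727]
ee_rot: [-0.498, 0.867, 0.001, -0.001]
ft_force: [-8.0, -6.9, 23.1]
grip_width: 0.444
grasp_force: 43.8
```

Contact came 2.5 mm above the seat, so the fingertips are on the spacer rim with the bearing already inside the recess. I'll relieve the pressure and release.

```bash
python3 -m jog '{"offset":[[0,0,0.001],[0,0,0.0005],[0,0,0],[0,0,0],[0,0,0],[0,0,0],[0,0,0],[0,0,0.01],[0,0,0.03],[0,0,0.03],[0,0,0.03],[0,-0.03,0.02],[0,-0.036,0],[0,-0.036,0],[0,-0.036,0],[0,-0.036,0],[0,-0.036,0],[0,-0.036,0],[0,-0.036,0],[0,-0.036,0]],"yaw":[0,0,0,0,0,0,0,0,0,0,0,0,0,0,0,0,0,0,0,0],"jaw":[0.7,0.6,0.5,0.4,0.3,0.25,0.25,0.25,0.25,0.25,0.25,0.25,0.25,0.25,0.25,0.25,0.25,0.25,0.25,0.25]}'
python3 -m jog '{"offset":[[0,-0.036,0.02],[0,-0.036,0.02],[0,-0.036,0.02],[0,-0.036,0],[0.02,-0.036,0],[0.02,-0.036,0],[0.02,-0.036,0],[0.02,0,0],[0,0,0]],"yaw":[0,0,0,0,0,0,0,0,0],"jaw":[0.25,0.25,0.25,0.25,0.25,0.25,0.25,0.25,0.25]}'
python3 -c "
from h import *
c=manip.camera('top');x=proj(c,[.442,.33,.07])[0].astype(int);a=c['frame'][x[1]-35:x[1]+35,x[0]-35:x[0]+35,::-1]
save(c,'full')
c=manip.camera('side');x=proj(c,[.442,.33,.07])[0].astype(int);b=c['frame'][x[1]-35:x[1]+35,x[0]-35:x[0]+35,::-1]
for n in ('mug','barcode_scanner','tape_roll','bearing'): print(n,[d['at'].round(3) if hasattr(d['at'],'round') else d['at'] for d in manip.tip_of(c,n)])
cv2.imwrite('pics/g8.png',cv2.resize(np.hstack([a,b]),(800,400),interpolation=cv2.INTER_CUBIC))"
```

```text
clock: 33.08
position: [0.4415, 0.0132, 0.1931]
ee_rot: [-0.498, 0.867, 0.001, -0.001]
ft_force: [1.5, 0.6, 0.1]
grip_width: 0.749
grasp_force: 0.0
clock: 33.83
position: [0.4801, -0.1165, 0.2577]
ee_rot: [-0.498, 0.867, -0.011, 0.013]
ft_force: [-0.4, 1.6, 1.0]
grip_width: 0.748
grasp_force: 0.0
mug [[0.5825, -0.4767, 0.0026]]
barcode_scanner [[0.6935, 0.3, 0.0003]]
tape_roll [[0.5947, 0.1939, 0.0004]]
bearing [[0.3942, 0.0863, 0.0012], [0.5727, 0.3872, 0.0041], [0.4437, 0.3334, 0.0642], [0.5721, 0.3188, 0.0015]]
```

View pics/g8.png

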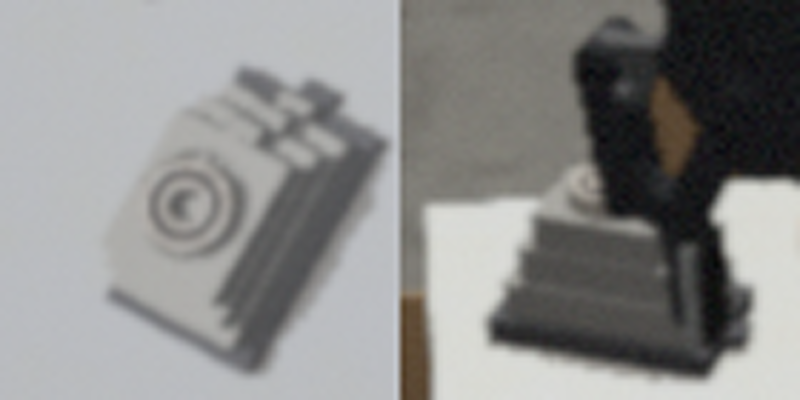

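```bash
python3 -m jog '{"offset":[[0.03,-0.03,0],[0.03,-0.03,0],[0.03,-0.03,0],[0.03,-0.03,0],[0.03,-0.03,0],[0,-0.03,0],[0,0,0],[0,0,0]],"yaw":[0,0,0,0,0,0,0,0],"jaw":[0.25,0.25,0.25,0.25,0.25,0.25,0.25,0.25]}'
python3 -c "
from h import *
c=manip.camera('side');x=proj(c,[.442,.33,.07])[0].astype(int);b=c['frame'][x[1]-30:x[1]+30,x[0]-30:x[0]+30,::-1]
cv2.imwrite('pics/g9.png',cv2.resize(b,(600,600),interpolation=cv2.INTER_CUBIC))"
```

```text
clock: 34.8
position: [0.5013, -0.2491, 0.291]
ee_rot: [-0.496, 0.865, -0.057, 0.049]
ft_force: [-0.1, 1.2, 0.3]
grip_width: 0.753
grasp_force: 0.0
```

View pics/g9.png

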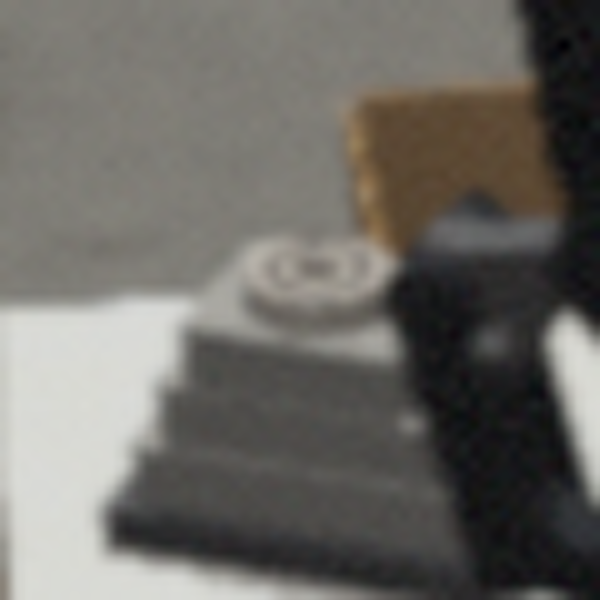

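The stack is level and the bearing lies flat, standing out about 9 mm (tile 315,280). Handing in.

```bash
python3 -c "
from workcell import manip
print(manip.hand_in())"
```

```text
the job is handed in; nothing more can be done
None
```

I built the stack on the base plate in the order asked (long, middle, short), with the tabs lined up. The bearing lies flat in the top recess, released, and I handed the job in at about 35 s; the mug, scanner and tape roll show no measurable shift in the camera check.

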